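Swipe up the heat on an induction hob

TASK

Turn the heat up under the pan with the hob's touch bar: with the fingers closed, put the fingertips on the green dot and slide them lightly along the bar in one unbroken stroke to just beside the orange tab, and stop there without running past it. Only touch the bar, gently: do not pick up, push or shift the hob, the tab, the pan or anything else around it. Finish while holding the fingertips lightly pressed on the bar beside the tab.

Things in the scene. Friction and masses are not known exactly. Their poses are not given: they have to be found in the camera images.
- hob: Induction hob: loose black slab, 360 (x) by 290 (y) by 60 mm high, about 3 kg, rubber feet. Origin: centre of underside; x away from the robot, y to its left, z up (at yaw 0). The pale grey touch bar runs along y near the robot-side edge: 24 mm wide, y -100 to +100 mm, middle line at x = -135 mm, untouched top at z = 70 mm (10 mm above the glass). White marks beside it grow from the green dot.
- bar_start (a point): Centre of the green dot (18 mm across) on top of the untouched touch bar: the low-heat end, at (-135, +85, 70) mm in the hob's frame. The stroke starts here and runs along the hob's -y. It stays at the untouched height when the bar is pressed.
- bar_far_end (a point): Middle of the top edge at the other, high-heat end of the untouched touch bar, at (-135, -100, 70) mm in the hob's frame.
- touch_bar (a joint): How far the sprung touch bar is pressed down, m: 0 untouched, 0.008 on its stop. The whole bar goes straight down, wherever it is pressed: it starts to move at 1.2 N, gains 0.6 N per mm and reaches its stop at 6 N. It senses a touch from 0.0008 m.
- tab_top (a point): Centre of the top of the orange tab marking the wanted heat. Axes as the hob's. Tab: 14 mm wide along the bar, its top 16 mm above the glass (6 above the bar); it lies 42 mm from the bar's middle line on the pan's side and its pointer ends 16 mm short of the bar's edge. It slides on a rail, held by about 2 N of friction. The stroke ends where the fingertips are level with this point along the bar.
- tab (a joint): Where the orange tab stands on its rail, m: 0 is at hob y = -30 mm, 0.055 at hob y = -85 mm.
- pan: Aluminium frying pan, 190 mm across and 45 mm high, black handle reaching 235 mm from the pan's centre along its x; it stands on the hob's cooking zone, centre about 195 mm from the touch bar. Origin: centre of the underside. Leave it alone.
- salt_jar: Glass jar with blue lid, 56 mm across, 85 mm high, on the table close to the hob's side. Origin: centre of the underside. Leave it alone.
- spice_tin: Tin with yellow label, 52 mm across, 70 mm high, on the table close to the hob's other side. Origin: centre of the underside. Leave it alone.
- mug: Blue mug, 80 mm across, 90 mm high. Origin: centre of the underside. Leave it alone.
- spoon: Wooden spoon, 200 mm long, lying flat on the table. Origin: its underside, x along its length. Leave it alone.
- onion: Half an onion, 76 mm across, 40 mm high, cut face down on the white cutting board. Origin: centre of the underside. Leave it alone.
- bowl: White bowl, 150 mm across, 60 mm high. Origin: centre of the underside. Leave it alone.

How it is judged:
On the way, in this order (a step that is already met when the one before it is completed fails the run):
1. the fingertips press the touch bar on the green dot (value of joint touch_bar above 0.0008 m and x of the grasp point in the frame of hob between -0.151 and -0.119 m and y of the grasp point in the frame of hob between 0.073 and 0.097 m), for 0.1 s.
2. pressing the bar, they pass a quarter of its length (value of joint touch_bar above 0.0008 m and x of the grasp point in the frame of hob between -0.151 and -0.119 m and y of the grasp point in the frame of hob between 0.033 and 0.057 m), for 0.02 s.
3. pressing the bar, they pass its middle (value of joint touch_bar above 0.0008 m and x of the grasp point in the frame of hob between -0.151 and -0.119 m and y of the grasp point in the frame of hob between -0.012 and 0.012 m), for 0.02 s.
4. pressing the bar, they stop beside the orange tab (value of joint touch_bar above 0.0008 m and x of the grasp point in the frame of hob between -0.151 and -0.119 m and y of the grasp point in the frame of tab_top between -0.01 and 0.01 m and contact force between the fingers and hob above 0.3 N), for 0.3 s.
At the end, for the whole second after the job is handed in: The fingertips (TCP) are within 10 mm of the orange tab along the bar and 16 mm of the bar's middle line, and still hold the bar pressed by at least 0.8 mm with less than 15 N; hob, tab, pan and bystanders lie within 20 mm of where they were (all of step 4 and contact force between the fingers and hob below 15 N and velocity of joint touch_bar between -0.01 and 0.01 m/s and linear speed of hob below 0.01 m/s and distance of each of pan, salt_jar, spice_tin, mug, spoon, onion, bowl, hob, tab_top from where it was at the start of the episode below 0.02 m); the arm keeps its last pose, push and grip.
It fails at once if the stroke was broken or begun in mid-bar: the fingertips were close above the bar past the green dot without pressing it (z of the grasp point in the frame of hob below 0.101 m and x of the grasp point in the frame of hob between -0.155 and -0.115 m and y of the grasp point in the frame of hob between -0.11 and 0.062 m and value of joint touch_bar below 0.0002 m).
It fails at once if the fingertips ran along the bar more than 18 mm past the orange tab (value of joint touch_bar above 0.0005 m and y of the grasp point in the frame of tab_top below -0.018 m).
It fails at once if the hob was pressed hard (over 15 N) (contact force between any of the fingers, the arm and hob above 15 N).
It fails at once if the hob was lifted, carried, pushed or tipped, or its orange tab shifted (distance of any of hob, tab_top from where it was at the start of the episode above 0.02 m or angle between hob's own z axis and vertical above 0.06 rad).
It fails at once if the pan or another bystander was lifted, carried or shifted (distance of any of pan, salt_jar, spice_tin, mug, spoon, onion, bowl from where it was at the start of the episode above 0.02 m).
It also fails if it takes over 38 s, if anything falls off the work surface, if the arm or the gripper's body presses on something with over 40 N, if the wrist force passes 120 N, or if a joint passes its speed limit or range.

ROBOT

A 6-joint arm with a two-finger parallel gripper is mounted at the origin on the work surface. World frame = base frame: x ahead of the robot, y to its left, z up, the work surface at z = 0. Lengths are in m, angles in rad, forces in N, time in s.
With the tool pointing down it reaches from about 0.375 to 0.975 m from the base axis. Payload 3.8 kg.
Tool frame: the origin (TCP) lies between the finger pads, 19 mm behind the fingertips; this is the grasp point; z points along the fingers, y is the line along which they close (so a half turn about z gives the same grasp; the last joint's range is limited). The gripper opens to 85 mm and grips with 20 to 120 N. Pads are 22 mm wide; open, the fingers measure 114 mm over their backs; the gripper's body (76 mm by 85 mm) begins 54 mm behind the grasp point. The pads swing forward as they close: fully open they stand 13 mm farther back than shut.
Start: joints at [1.219, 0.264, 1.604, -0, 1.274, -0.037], TCP at [0.209, 0.642, 0.25] pointing down, gripper open.
Joint ranges: [-2.63, 2.63], [-0.94, 2.18], [0.31, 2.57], [-1.31, 4.45], [0, 2.66], [-2.55, 2.55]. Speed limits (rad/s): [2.57, 2.57, 3.14, 3.14, 3.14, 3.14].

INTERFACE

Orientations are given as a rotation vector (axis times angle).
In Python, from workcell import read_state, vision, ticket gives the robot as it stands. The module is installed in compiled form; this text tells all that it offers.
- The arm moves only by the tool jog_arm, never from a script. Its arguments are lists of equal length, an entry for each row: "turn": the turn, a rotation vector about the tool's x, y, z in rad, a list of three; "delta_pos": the shift along the tool's x, y, z in m, a list of three; "gripper": the finger opening in m, from 0 to 0.0854. In form: {"turn": [[rx, ry, rz], ...], "delta_pos": [[dx, dy, dz], ...], "gripper": [gripper, ...]}. A call has 1 to 20 rows; each row shifts and turns the commanded pose from where the row before left it, along the tool's axes as they then stand; what a row does not reach is not made up. A row lasts 1/12 s, in which the tool goes at most 41.7 mm and 7.16 degrees, less where a joint would pass 70% of its speed; a pose out of reach is approached as far as the arm can. A call with a gripper value outside its range is refused whole. The fingers move at their own pace and stop on an object; "grip_force" is the grip in N (left out, the last holds). Time passes only in rows, so rows that do not move let the fingers close. It gives the time, the measured TCP pose, the force, the opening and the grip force at its end, in the units of the state.
- read_state(): the state, without advancing time (a new reading comes with each control period).
- vision.read_camera(name): name is "side" or "top" or "wrist"; returns the picture (384x512x3 uint8, red, green, blue); there is no depth.
- vision.calibration(name): a dict with "vfov" (degrees; the focal length in pixels is half the picture's height over the tangent of half this angle, whatever the lens; pixels are square), "cx", "cy" (the principal point, pixels), "dist" ([k1, k2, p1, p2, k3] as OpenCV has them; the pictures are not rectified), "R" (3x3) and "t" (3): a world point X has camera coordinates R X + t; the wrist camera has in their place "mount" (4x4, takes a point from camera to tool coordinates, whose origin is the TCP and whose axes are the flange's). Camera axes: x right, y down, z forward; pixel columns grow to the right and rows downward; lengths in m; the calibration is good to about 2 mm. A picture is of the moment at which its call begins: read the wrist's pose just before it. calibration takes no time and is no camera call.
- ticket.finish_job(): hands the job in; it is judged then, once.
The state is a dict: "time": time; "q": joint angles; "joint_vel": joint speeds; "joint_torque": joint torques, N m; "tool_pos": TCP position; "tcp_rot": TCP orientation; "wrist_force": force on the tool from outside, world axes, zero at the start; "torque": the same for the moment, N m; "width": opening from 0.0 (shut) to 1.0 (fully open); "grip_force": force on a finger pad.
Only numpy, scipy, OpenCV 4.12 (cv2) and the standard library are available. Lean on these libraries where they do the work, as an engineer would, in place of code of your own. Each camera call takes 0.05 s, during which the arm holds its last target. There are 200 camera calls.

## Working session

There is one attempt and no reset: what is moved stays moved. The work goes in short steps, Python scripts to look and compute and a tool call to move; the robot and the scene stay as the last step left them, time stands still between calls to the robot, and variables do not carry over. Pictures are saved under pics/ and viewed, at most 10 in all, crops included, and the job is handed in when it is done.

Besides the shell and the picture viewer there is one more tool, called by a JSON object that holds its "name" and its "arguments", one argument or row to a line. jog_arm: Moves the arm, as the interface text tells. Its arguments: {"type":"object","properties":{"turn":{"type":"array","items":{"type":"array","items":{"type":"number"}}},"delta_pos":{"type":"array","items":{"type":"array","items":{"type":"number"}}},"gripper":{"type":"array","items":{"type":"number"}},"grip_force":{"type":"number"}},"required":["turn","delta_pos","gripper"]}

```bash
mkdir -p pics
python3 - <<'E'
from workcell import read_state, vision
import cv2,numpy as np
s=read_state();print(s)
a=[]
for n in("top","side"):
    im=vision.read_camera(n);cv2.imwrite(f"pics/{n}0.png",im[:,:,::-1]);c=vision.calibration(n);print(n,c)
print(vision.calibration("wrist"))
E
```

```text
{'time': 0.0, 'q': array([ 1.21910691e+00,  2.64770980e-01,  1.60540621e+00, -5.31650696e-06,
        1.27372047e+00, -3.68843279e-02]), 'joint_vel': array([ 0.00153613,  0.00074488, -0.00205558,  0.00141286,  0.00099956,
       -0.00070371]), 'joint_torque': array([-1.34483958e-03, -5.15134227e+01, -3.67304063e+01, -4.80882609e-04,
        1.34399461e-02, -1.23290572e-06]), 'tool_pos': array([0.20874887, 0.6411616 , 0.24863259]), 'tcp_rot': array([-0.4923836 , -3.10231938,  0.00355363]), 'wrist_force': array([ 0.32061478, -1.28904805,  0.53751231]), 'torque': array([-0.01003476,  0.02971886, -0.00204042]), 'grip_force': 0.0, 'width': 0.999666015260725}
top {'vfov': 52.91392432330809, 'cx': 251.17658385799095, 'cy': 197.23978889077736, 'dist': array([-0.13124478,  0.        ,  0.        ,  0.        ,  0.        ]), 'R': array([[ 0.01661616, -0.99958853, -0.02338102],
       [-0.99140254, -0.01343566, -0.13015559],
       [ 0.12978789,  0.02534269, -0.99121786]]), 't': array([0.0470677 , 0.55141072, 1.26499258])}
side {'vfov': 57.699769204187156, 'cx': 248.6790529277453, 'cy': 195.65674904948105, 'dist': array([-0.08012271,  0.        ,  0.        ,  0.        ,  0.        ]), 'R': array([[ 0.78143256, -0.62397212, -0.00468441],
       [-0.44886206, -0.55688658, -0.69885635],
       [ 0.43345819,  0.54821176, -0.71524671]]), 't': array([-0.39232919,  0.29889456,  0.96832675])}
{'vfov': 64.60356160090423, 'cx': 257.4190798373006, 'cy': 191.9880785487809, 'dist': array([0.0229111, 0.       , 0.       , 0.       , 0.       ]), 'mount': array([[ 4.21001182e-04, -9.60130427e-01, -2.79552117e-01,
         7.12919598e-02],
       [ 9.99999051e-01,  3.74738501e-05,  1.37727806e-03,
         9.61623597e-05],
       [-1.31189068e-03, -2.79552432e-01,  9.60129531e-01,
        -1.23418287e-01],
       [ 0.00000000e+00,  0.00000000e+00,  0.00000000e+00,
         1.00000000e+00]])}
```

View pics/top0.png

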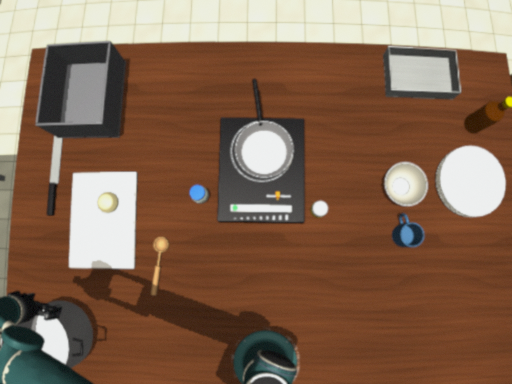

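View pics/side0.png

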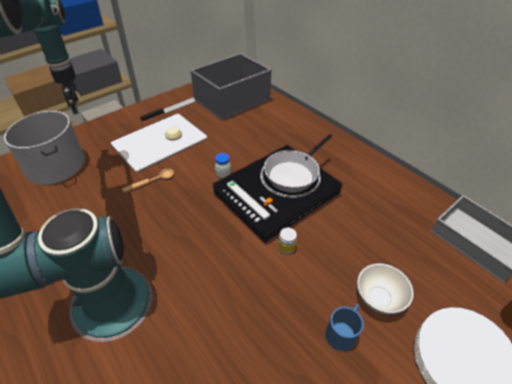

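The top view shows the green dot at about (235,208), the bar's far end near (291,208), and the tab at about (278,195). The hob has almost no yaw, with the jar at its left and the tin at its right.

```bash
cat > h.py <<'E'
import numpy as np,cv2
from scipy.spatial.transform import Rotation as Ro
from workcell import read_state, vision
def K(c):
    f=192/np.tan(np.radians(c['vfov']/2)); return np.array([[f,0,c['cx']],[0,f,c['cy']],[0,0,1.]])
def ext(n,c,s):
    if n!="wrist": return c['R'],c['t']
    m=c['mount']; Rt=Ro.from_rotvec(s['tcp_rot']).as_matrix()
    Rw=Rt@m[:3,:3]; p=Rt@m[:3,3]+s['tool_pos']; return Rw.T,-Rw.T@p
def world(n,px,z,s=None):
    c=vision.calibration(n);R,t=ext(n,c,s)
    u=cv2.undistortPoints(np.array([[px]],float),K(c),c['dist'])[0,0]
    o=-R.T@t;d=R.T@np.array([*u,1]);return o+d*(z-o[2])/d[2]
def blobs(im,lo,hi,roi):
    h=cv2.cvtColor(im,cv2.COLOR_RGB2HSV);m=cv2.inRange(h,lo,hi)
    k=np.zeros_like(m);x0,y0,x1,y1=roi;k[y0:y1,x0:x1]=m[y0:y1,x0:x1]
    n,_,st,ce=cv2.connectedComponentsWithStats(k)
    return [(st[i,4],st[i,:4],ce[i]) for i in np.argsort(-st[1:,4])[:3]+1]
E
python3 - <<'E'
from h import *
for n,roi in(("top",(215,110,310,225)),("side",(215,145,345,240))):
    im=cv2.imread(f"pics/{n}0.png")[:,:,::-1].copy()
    for nm,lo,hi,z in(("green",(45,90,60),(85,255,255),.07),("orange",(8,150,120),(22,255,255),.076),("bar",(0,0,150),(180,60,255),.07)):
        for b in blobs(im,lo,hi,roi): print(n,nm,b[0],b[1],b[2].round(1),world(n,b[2],z).round(4))
for p in((219,222),(304,222)): print(world("top",p,.06))
E
```

```text
top green 13 [233 206   4   4] [234.6 207.4] [0.512  0.1083 0.07  ]
top orange 84 [266 114  44   5] [287.6 115.5] [ 0.8257 -0.0643  0.076 ]
top orange 72 [303 204   7  21] [307.4 215.7] [ 0.4875 -0.1292  0.076 ]
top orange 32 [306 160   4  11] [307.8 164.8] [ 0.6562 -0.131   0.076 ]
top bar 1724 [241 127  47  48] [264. 151.] [0.7028 0.0143 0.07  ]
top bar 453 [230 204  62   9] [261.  207.7] [0.5121 0.0218 0.07  ]
top bar 44 [283 153  10  17] [288.7 161. ] [ 0.6696 -0.0683  0.07  ]
side green 6 [231 183   3   2] [232.  183.5] [0.5156 0.1086 0.07  ]
side orange 343 [215 201  43  39] [235.6 222.6] [ 0.4167 -0.043   0.076 ]
side orange 298 [310 213  35  27] [325.9 227.1] [ 0.6197 -0.2302  0.076 ]
side orange 241 [220 145  28  23] [234.7 156. ] [0.6085 0.2164 0.076 ]
side bar 1091 [269 151  47  36] [292.1 171.7] [0.719  0.0229 0.07  ]
side bar 335 [228 182  41  36] [248.9 200.1] [0.5117 0.0104 0.07  ]
side bar 174 [280 228  17  12] [288.  233.8] [ 0.5157 -0.1729  0.07  ]
[0.46383932 0.15948836 0.06      ]
[ 0.4679248  -0.12008243  0.06      ]
```

{"name": "jog_arm", "arguments": {
  "turn": [
    [0,0,-0.105],
    [0,0,-0.105],
    [0,0,-0.104],
    [0,0,0],
    [0,0,0],
    [0,0,0],
    [0,0,0],
    [0,0,0],
    [0,0,0],
    [0,0,0],
    [0,0,0],
    [0,0,0],
    [0,0,0],
    [0,0,0],
    [0,0,0],
    [0,0,0],
    [0,0,0],
    [0,0,0],
    [0,0,0],
    [0,0,0]
  ],
  "delta_pos": [
    [0,0,0],
    [0,0,0],
    [0,0,0],
    [-0.02,-0.035,0],
    [-0.02,-0.035,0],
    [-0.02,-0.035,0],
    [-0.02,-0.035,0],
    [-0.02,-0.035,0],
    [-0.02,-0.035,0],
    [-0.02,-0.035,0],
    [-0.02,-0.035,0],
    [-0.02,-0.035,0],
    [-0.02,-0.035,0],
    [-0.02,-0.035,0],
    [-0.02,-0.035,0],
    [-0.02,-0.035,0],
    [-0.02,-0.035,0],
    [-0.02,-0.045,0],
    [0,0,0],
    [0,0,0]
  ],
  "gripper": [0,0,0,0,0,0,0,0,0,0,0,0,0,0,0,0,0,0,0,0],
  "grip_force": 20
}}

```text
time: 1.77
tool_pos: [0.5059, 0.1114, 0.2495]
tcp_rot: [-0.009, -3.14, 0.0]
wrist_force: [0.1, 0.7, -0.8]
width: -0.001
grip_force: 0.0
```

Run:
```python
from h import *
s=read_state();im=vision.read_camera("wrist");print({k:s[k] for k in("time","tool_pos","tcp_rot","wrist_force","width")})
print(Ro.from_rotvec(s['tcp_rot']).as_matrix().round(4))
cv2.imwrite("pics/w1.png",im[:,:,::-1])
for nm,lo,hi,z in(("green",(45,90,60),(85,255,255),.07),("orange",(8,190,150),(22,255,255),.076)):
    for b in blobs(im,lo,hi,(0,0,512,384)): print(nm,b[0],b[1],b[2].round(1),world("wrist",b[2],z,s).round(4))
```

```text
{'time': 1.7667, 'tool_pos': array([0.50587535, 0.11135698, 0.24946309]), 'tcp_rot': array([-8.90703353e-03, -3.14048455e+00,  1.04919849e-04]), 'wrist_force': array([ 0.09651643,  0.74373864, -0.82509513]), 'width': -0.0009446077472868149}
[[-1.0e+00  5.7e-03 -1.1e-03]
 [ 5.7e-03  1.0e+00 -1.0e-04]
 [ 1.1e-03 -1.0e-04 -1.0e+00]]
green 168 [246 176  15  14] [253.  182.5] [0.5125 0.1073 0.07  ]
```

View pics/w1.png

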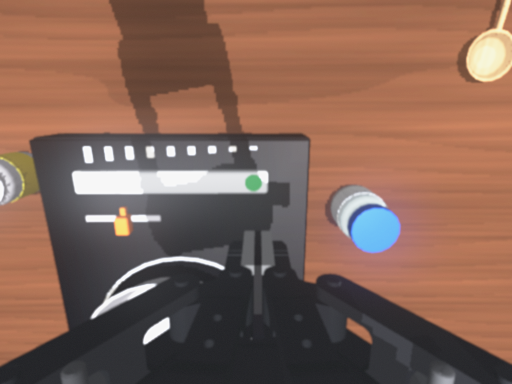

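The wrist view shows the green dot at (253,182), the bar running from (268,182) to (73,183), and the tab body at about (123,226).

Run:
```python
from h import *
s=read_state();im=cv2.imread("pics/w1.png")[:,:,::-1].copy()
for b in blobs(im,(5,100,100),(28,255,255),(90,200,160,245)): print("tab",b[0],b[1],b[2].round(1),world("wrist",b[2],.076,s).round(4))
for p in((73,183),(268.5,182)):print(world("wrist",p,.07,s).round(4))
for p in((115,228),(131,228)):print(world("wrist",p,.076,s).round(4))
m=cv2.inRange(cv2.cvtColor(im,cv2.COLOR_RGB2HSV),(0,0,120),(180,90,255));m[:165]=0;m[200:]=0;m[:,:60]=0;m[:,275:]=0
n,l,st,ce=cv2.connectedComponentsWithStats(m);i=1+np.argmax(st[1:,4]);ys,xs=np.where(l==i);print(st[i],np.polyfit(xs,ys,1))
W=[world("wrist",p,.07,s) for p in((80,np.median(ys[abs(xs-80)<4])),(240,np.median(ys[abs(xs-240)<3])))];print(W,np.degrees(np.arctan2(W[0][0]-W[1][0],-(W[0][1]-W[1][1]))))
```

```text
tab 377 [114 207  18  29] [122.4 223.3] [ 0.554  -0.0276  0.076 ]
[ 0.5119 -0.0747  0.07  ]
[0.5115 0.1249 0.07  ]
[ 0.5591 -0.0359  0.076 ]
[ 0.5593 -0.0193  0.076 ]
[  71  165  199   35 5170] [-6.90158586e-03  1.82807111e+02]
[array([ 0.51088043, -0.06749773,  0.07      ]), array([0.51084787, 0.09555472, 0.07      ])] 0.011439838769930408
```

{"name": "jog_arm", "arguments": {
  "turn": [
    [0,0,0],
    [0,0,0],
    [0,0,0],
    [0,0,0],
    [0,0,0],
    [0,0,0],
    [0,0,0],
    [0,0,0],
    [0,0,0]
  ],
  "delta_pos": [
    [-0.006,-0.004,0.02],
    [0,0,0.025],
    [0,0,0.025],
    [0,0,0.025],
    [0,0,0.02],
    [0,0,0.015],
    [0,0,0.01],
    [0,0,0],
    [0,0,0]
  ],
  "gripper": [0,0,0,0,0,0,0,0,0]
}}

```text
time: 2.57
tool_pos: [0.5109, 0.1106, 0.1098]
tcp_rot: [0.001, -3.14, -0.0]
wrist_force: [0.4, -0.5, 0.5]
width: -0.002
grip_force: 0.0
```

Run:
```python
from h import *
s=read_state();im=vision.read_camera("wrist");print(s['tool_pos'],s['wrist_force'])
cv2.imwrite("pics/w2.png",im[:,:,::-1])
for nm,lo,hi,z in(("green",(45,90,60),(85,255,255),.07),("orange",(5,140,120),(28,255,255),.076)):
    for b in blobs(im,lo,hi,(0,0,512,384)): print(nm,b[0],b[1],b[2].round(1),world("wrist",b[2],z,s).round(4))
```

```text
[0.51085369 0.11055795 0.10975672] [ 0.42942504 -0.4647977   0.47449394]
green 267 [237 221  28  20] [248.4 228.4] [0.5092 0.1057 0.07  ]
orange 1313 [  4 274  42  49] [ 24.8 302.3] [ 0.5535 -0.0266  0.076 ]
```

View pics/w2.png

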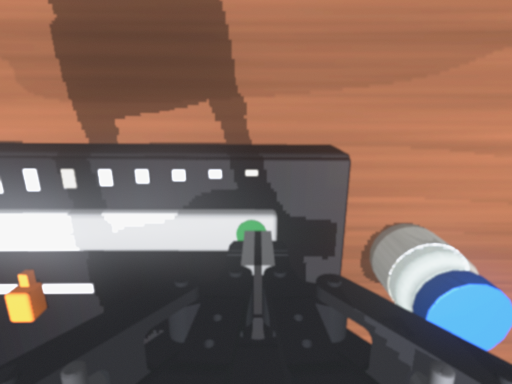

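The dot is just in front of the fingertips, at about (251,233). The tab is at (25,302).

{"name": "jog_arm", "arguments": {
  "turn": [
    [0,0,0],
    [0,0,0],
    [0,0,0],
    [0,0,0],
    [0,0,0],
    [0,0,0]
  ],
  "delta_pos": [
    [-0.001,-0.003,0.005],
    [0,0,0.005],
    [0,0,0.005],
    [0,0,0.002],
    [0,0,0],
    [0,0,0]
  ],
  "gripper": [0,0,0,0,0,0]
}}

```text
time: 3.12
tool_pos: [0.5123, 0.1064, 0.0928]
tcp_rot: [-0.002, -3.141, 0.0]
wrist_force: [0.5, -0.3, 0.3]
width: 0.003
grip_force: 0.0
```

{"name": "jog_arm", "arguments": {
  "turn": [
    [0,0,0],
    [0,0,0],
    [0,0,0],
    [0,0,0],
    [0,0,0],
    [0,0,0]
  ],
  "delta_pos": [
    [0,0,0.001],
    [0,0,0.001],
    [0,0,0.001],
    [0,0,0.001],
    [0,0,0],
    [0,0,0]
  ],
  "gripper": [0,0,0,0,0,0]
}}

```text
time: 3.62
tool_pos: [0.5124, 0.1065, 0.0889]
tcp_rot: [-0.001, -3.141, 0.0]
wrist_force: [0.1, 0.2, 0.8]
width: 0.002
grip_force: 0.0
```

{"name": "jog_arm", "arguments": {
  "turn": [
    [0,0,0],
    [0,0,0],
    [0,0,0],
    [0,0,0],
    [0,0,0]
  ],
  "delta_pos": [
    [0,0,0.001],
    [0,0,0.001],
    [0,0,0.001],
    [0,0,0],
    [0,0,0]
  ],
  "gripper": [0,0,0,0,0]
}}

```text
time: 4.03
tool_pos: [0.5126, 0.1065, 0.0862]
tcp_rot: [0.001, 3.141, 0.0]
wrist_force: [0.0, 0.4, 2.1]
width: 0.0
grip_force: 1.2
```

Run:
```python
from h import *
f=[];p=[]
for i in range(6):
    vision.read_camera("side");s=read_state();f.append(s['wrist_force']);p.append(s['tool_pos'])
print(np.mean(f,0),np.std(f,0),np.mean(p,0),np.std(p,0))
```

```text
[-0.31239461  0.29267269  2.60367907] [0.32885356 0.35494867 0.4429008 ] [0.51261384 0.10653657 0.08613559] [6.69956821e-06 1.06071892e-05 2.48842687e-05]
```

{"name": "jog_arm", "arguments": {
  "turn": [
    [0,0,0],
    [0,0,0],
    [0,0,0],
    [0,0,0],
    [0,0,0],
    [0,0,0],
    [0,0,0],
    [0,0,0],
    [0,0,0],
    [0,0,0],
    [0,0,0],
    [0,0,0],
    [0,0,0],
    [0,0,0]
  ],
  "delta_pos": [
    [0,0,0.001],
    [0,0,0.0005],
    [0,-0.003,0],
    [0,-0.005,0],
    [0,-0.005,0],
    [0,-0.005,0],
    [0,-0.005,0],
    [0,-0.005,0],
    [0,-0.005,0],
    [0,-0.005,0],
    [0,-0.005,0],
    [0,-0.005,0],
    [0,-0.002,0],
    [0,0,0]
  ],
  "gripper": [0,0,0,0,0,0,0,0,0,0,0,0,0,0]
}}

```text
time: 5.5
tool_pos: [0.5124, 0.0556, 0.0845]
tcp_rot: [-0.002, -3.141, 0.001]
wrist_force: [-0.1, 1.4, 4.2]
width: 0.001
grip_force: 1.7
```

{"name": "jog_arm", "arguments": {
  "turn": [
    [0,0,0],
    [0,0,0],
    [0,0,0],
    [0,0,0],
    [0,0,0],
    [0,0,0],
    [0,0,0],
    [0,0,0],
    [0,0,0],
    [0,0,0],
    [0,0,0],
    [0,0,0],
    [0,0,0],
    [0,0,0],
    [0,0,0],
    [0,0,0]
  ],
  "delta_pos": [
    [0,-0.003,0],
    [0,-0.005,0],
    [0,-0.005,0],
    [0,-0.005,0],
    [0,-0.005,0],
    [0,-0.005,0],
    [0,-0.005,0],
    [0,-0.005,0],
    [0,-0.005,0],
    [0,-0.005,0],
    [0,-0.005,0],
    [0,-0.005,0],
    [0,-0.005,0],
    [0,-0.005,0],
    [0,-0.002,0],
    [0,0,0]
  ],
  "gripper": [0,0,0,0,0,0,0,0,0,0,0,0,0,0,0,0]
}}

```text
time: 6.83
tool_pos: [0.5124, -0.0144, 0.0845]
tcp_rot: [-0.002, -3.142, 0.001]
wrist_force: [0.1, 0.2, 2.6]
width: 0.0
grip_force: 1.7
```

Run:
```python
from h import *
s=read_state();im=vision.read_camera("wrist");print(s['tool_pos'],s['wrist_force'])
cv2.imwrite("pics/w3.png",im[:,:,::-1])
for nm,lo,hi,z in(("green",(45,90,60),(85,255,255),.066),("orange",(5,140,120),(28,255,255),.076)):
    for b in blobs(im,lo,hi,(0,0,512,384)): print(nm,b[0],b[1],b[2].round(1),world("wrist",b[2],z,s).round(4))
```

```text
[ 0.51237475 -0.01437332  0.08447196] [0.07090075 0.2263011  2.62349107]
green 805 [478 233  34  31] [495.6 248.2] [0.5123 0.1067 0.066 ]
orange 2438 [  0 179  56  95] [ 30.3 212.2] [ 0.4891 -0.1174  0.076 ]
```

View pics/w3.png

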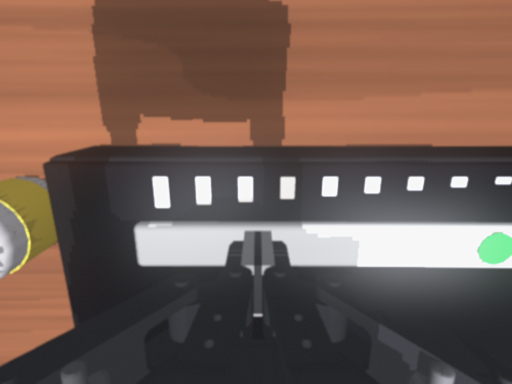

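The tab is now hidden by the gripper. The dot at (495,248) shows the hob hasn't moved, so I'll go the remaining 13 mm.

{"name": "jog_arm", "arguments": {
  "turn": [
    [0,0,0],
    [0,0,0],
    [0,0,0],
    [0,0,0],
    [0,0,0],
    [0,0,0],
    [0,0,0],
    [0,0,0],
    [0,0,0],
    [0,0,0]
  ],
  "delta_pos": [
    [0,-0.003,0],
    [0,-0.004,0],
    [0,-0.004,0],
    [0,-0.002,0],
    [0,0,0],
    [0,0,0],
    [0,0,0],
    [0,0,0],
    [0,0,0],
    [0,0,0]
  ],
  "gripper": [0,0,0,0,0,0,0,0,0,0]
}}

```text
time: 7.72
tool_pos: [0.5124, -0.0269, 0.0845]
tcp_rot: [-0.001, -3.142, 0.001]
wrist_force: [-1.2, -2.4, 3.3]
width: 0.001
grip_force: 1.7
```

Run:
```python
from h import *
ims=[vision.read_camera(n) for n in("top","side")];s=read_state();print(s['tool_pos'],s['wrist_force'])
o=[]
for n,im,(x,y) in zip(("top","side"),ims,((262,190),(255,190))):
    c=im[y-60:y+60,x-60:x+60,::-1];o.append(cv2.resize(c,(400,400),interpolation=2))
cv2.imwrite("pics/f.png",np.hstack(o))
im=vision.read_camera("wrist");print([ (b[0],world("wrist",b[2],.066,s)) for b in blobs(im,(45,90,60),(85,255,255),(0,0,512,384))])
```

```text
[ 0.51237405 -0.02683927  0.08449607] [-1.28687974 -3.52020844  3.27103538]
[(np.int32(146), array([0.5138148, 0.1008066, 0.066    ]))]
```

View pics/f.png

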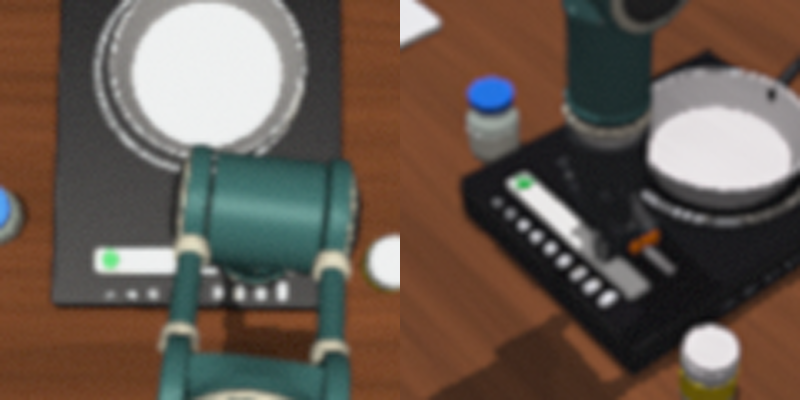

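The side view shows the fingertips level with the tab. The lateral force reading is odd, so I'll re-check that and whether the hob moved before handing in.

Run:
```python
from h import *
f=[]
for i in range(6):
    im=vision.read_camera("side");s=read_state();f.append(s['wrist_force'])
print(np.mean(f,0),np.std(f,0),s['torque'],s['tool_pos'],s['time'])
i0=cv2.imread("pics/side0.png")[:,:,::-1].copy()
for a in(i0,im):
    print([(b[0],b[2].round(1)) for b in blobs(a,(40,70,50),(90,255,255),(222,175,242,192))][:1],[(b[0],b[1],b[2].round(1),world("side",b[2],.076).round(4)) for b in blobs(a,(3,190,100),(25,255,255),(255,190,285,215))][:1])
```

```text
[-0.10622629 -3.00536036  3.18349542] [0.36516726 0.8392834  0.21424099] [-0.50497454 -0.00448285 -0.01840032] [ 0.51242608 -0.02658099  0.0844988 ] 8.1667
[(np.int32(12), array([232.2, 183.5]))] [(np.int32(37), array([264, 197,   9,   9], dtype=int32), array([268.4, 200.6]), array([ 0.5563, -0.0358,  0.076 ]))]
[(np.int32(13), array([231.7, 184.5]))] [(np.int32(19), array([264, 200,   8,   5], dtype=int32), array([267.8, 201.9]), array([ 0.5508, -0.039 ,  0.076 ]))]
```

Run:
```python
from h import *
im=cv2.imread("pics/top0.png")[:,:,::-1].copy()
for b in blobs(im,(3,150,130),(28,255,255),(272,186,286,202)): print(b,world("top",b[2],.076).round(4))
g=blobs(im,(45,60,60),(90,255,255),(228,200,242,214))[0];print(g,world("top",g[2],.07))
im=cv2.imread("pics/w1.png")[:,:,::-1];cv2.imwrite("pics/tab.png",cv2.resize(im[195:245,90:160],(700,500),interpolation=0)[:,:,::-1])
```

```text
(np.int32(31), array([275, 191,   5,   9], dtype=int32), array([277.22580645, 194.22580645])) [ 0.5566 -0.0307  0.076 ]
(np.int32(22), array([233, 204,   4,   7], dtype=int32), array([234.5       , 207.18181818])) [0.51264139 0.10868592 0.07      ]
```

View pics/tab.png

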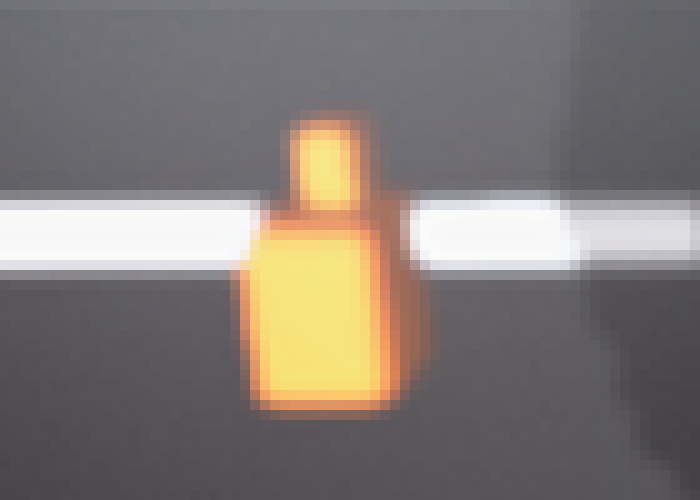

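The enlarged view puts the tab's top face centre at about (121.5,226), or y ≈ -0.029. I'll nudge 2 mm further to centre on it.

{"name": "jog_arm", "arguments": {
  "turn": [
    [0,0,0],
    [0,0,0],
    [0,0,0],
    [0,0,0],
    [0,0,0],
    [0,0,0]
  ],
  "delta_pos": [
    [0,-0.001,0],
    [0,-0.001,0],
    [0,0,0],
    [0,0,0],
    [0,0,0],
    [0,0,0]
  ],
  "gripper": [0,0,0,0,0,0]
}}

```text
time: 8.67
tool_pos: [0.5124, -0.0282, 0.0844]
tcp_rot: [-0.001, -3.142, -0.001]
wrist_force: [-0.1, 3.1, 4.0]
width: 0.002
grip_force: 1.7
```

Run:
```python
from workcell import read_state, ticket
s=read_state();print(s['tool_pos'],s['wrist_force'])
print(ticket.finish_job())
```

```text
[ 0.51235531 -0.02819776  0.08444635] [-0.09541204  3.12499709  3.96411474]
the job is handed in; nothing more can be done
None
```

I slid the closed fingertips from the green dot to the orange tab in one stroke and handed the job in at 8.7 s. They were still pressing the bar at about 4 N and within about 1 mm of the tab's measured position; the hand-in gave no verdict.

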